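# Fetch the switch key from the parts bin and switch on the dough mixer

### The job

Take the T key with the longer handle, the one with the square shank, out of its compartment in the parts bin and push it fully home in the square keyhole of the mixer's control box. Then turn it clockwise, seen from above, as far as the switch goes, and leave the key standing in the switch. Leave the other parts in the bin and the other things on the bench where they are.

Things in the scene. Friction and masses are not known exactly. Their poses are not given: they have to be found in the camera images.
- bin: grey plastic parts bin, fixed to the bench, 185 (x) x 205 (y) x 45 high, walls, floor and dividers 5 thick, divided 2 x 2 into compartments 85 x 95 centred at (+-45, +-50); origin: centre of its underside
- key: the switch key to use, standing on its shank in one compartment: a T key 60 high. Steel square shank 16 x 16, 22 long (z 0 to 22), tapering to 11 x 11 over the last 6; steel collar 28 diameter, z 22 to 27; neck 11 diameter up to z 37; black plastic handle bar 46 long (along its x) x 12 wide (along its y), z 36 to 60. Origin: centre of the shank's lower end, z up the key
- short_key: a wrong key in another compartment: the same T form and height, but its black handle bar is only 24 long (x) x 12 wide and its shank is round, 21 diameter; it does not fit the switch. Origin: centre of the shank's lower end
- nozzle: steel conical piping nozzle in another compartment, 34 diameter at the foot, 45 high; origin: centre of its underside
- plug: dark rubber drain plug with a knob top in another compartment, 40 diameter, 42 high; origin: centre of its underside
- box: white control box of the dough mixer, fixed to the bench, 130 (x) x 170 (y) x 60 high, with a round key switch in the middle of its top; two marks on the top show the switch's end positions; lamps and the like stand at most 6 above the top; origin: centre of its underside
- socket (a point): centre of the keyhole's mouth on top of the switch cylinder, 88 above the bench. Cylinder 48 diameter, 28 high, with a black pointer rib on its -x side. The keyhole is square, 18 x 18, 28 deep, its sides along this point's x and y; the point turns with the cylinder. With the key fully home its collar rests on the mouth and its origin is 22 below
- rotor (a joint): angle of the switch cylinder in rad: 0 = off, grows clockwise seen from above to a stop at 1.2 = on; it stays where it is left. In the keyhole the key has about 0.13 rad of play either way
- dredger: bystander: aluminium flour shaker, 72 diameter, 104 high; origin: centre of its underside
- scraper: bystander: bench scraper with wooden grip, lying flat, 88 x 125 x 23; origin: on its underside
- basket: bystander: round wooden proofing bowl, 170 diameter, 65 high; origin: centre of its underside
Things that resemble listed ones, but are neither listed nor needed, are in the scene too. What is shaped like the plug but red or turquoise is not meant.

How it is judged:
On the way, in this order (a step that is already met when the one before it is completed fails the run):
1. the key is lifted clear of the bin (height (world z) of key above 0.055 m), for 0.1 s.
2. the key is fully home in the keyhole and the switch not yet turned (z of key in the frame of socket below -0.0195 m and horizontal distance between key and socket below 0.004 m and angle between key's own z axis and vertical below 0.1 rad and value of joint rotor below 0.6 rad), for 0.1 s.
3. the key is turned clockwise to the stop with the key home (z of key in the frame of socket below -0.0195 m and horizontal distance between key and socket below 0.004 m and angle between key's own z axis and vertical below 0.1 rad and value of joint rotor above 1.08 rad), for 0.1 s.
At the end, for the whole second after the job is handed in: The long-handled key rests in the switch, foot 19.5 mm or more below the mouth, within 4 mm of centre and 0.1 rad of upright; switch past 1.08 rad; short key, nozzle and plug still in the bin; shaker, scraper and bowl within 50 mm of their starts (all of step 3 and linear speed of key below 0.02 m/s and height (world z) of each of short_key, nozzle, plug below 0.045 m and horizontal distance between each of short_key, nozzle, plug and bin below 0.13 m and distance of each of dredger, scraper, basket from where it was at the start of the episode below 0.05 m); the robot touches nothing.
It fails at once if another part is taken out of the bin (height (world z) of any of short_key, nozzle, plug above 0.055 m).
It fails at once if a bystander on the bench is moved more than 50 mm (distance of any of dredger, scraper, basket from where it was at the start of the episode above 0.05 m).
It also fails if it takes over 48 s, if anything falls off the work surface, if the arm or the gripper's body presses on something with over 40 N, if the wrist force passes 120 N, or if a joint passes its speed limit or range.

### The arm

A 6-joint arm with a two-finger parallel gripper is mounted at the origin on the work surface. World frame = base frame: x ahead of the robot, y to its left, z up, the work surface at z = 0. Lengths are in m, angles in rad, forces in N, time in s.
With the tool pointing down it reaches from about 0.3 to 0.775 m from the base axis. Payload 14.6 kg.
Tool frame: the origin (TCP) lies at the very end of the fingers, on their centre line; the grasp point (between the pads) lies 19 mm behind it; z points along the fingers, y is the line along which they close (so a half turn about z gives the same grasp; the last joint's range is limited). The gripper opens to 94 mm and grips with 3 to 60 N. Pads are 16 mm wide; open, the fingers measure 119 mm over their backs; the gripper's body (75 mm by 177 mm) begins 78 mm behind the grasp point.
Start: joints at [1.146, 0.3, 1.521, -0, 1.321, -0.067], TCP at [0.193, 0.515, 0.205] pointing down, gripper open.
Joint ranges: [-3.03, 3.03], [-0.79, 2.21], [0.23, 2.52], [-1.04, 4.18], [0, 3.07], [-2.55, 2.55]. Speed limits (rad/s): [2.22, 2.22, 2.57, 3.14, 3.14, 3.14].

### API

Orientations are given as [roll, pitch, yaw] about the fixed x, y, z axes, in that order (R = Rz(yaw) Ry(pitch) Rx(roll)).
In Python, from station import ctrl gives the robot as it stands. The module is installed in compiled form; this text tells all that it offers.
- The arm moves only by the tool step_arm, never from a script. Its argument "deltas" is a list of rows, each an object with "dp": the shift along the tool's x, y, z scaled (see below), a list of three; "twist": the turn about the tool's z scaled (see below). In form: [{"dp": [tx, ty, tz], "twist": twist}, ...]. A call has 1 to 12 rows; each row shifts and turns the commanded pose from where the row before left it, along the tool's axes as they then stand; what a row does not reach is not made up. The controller multiplies each number of a shift by 0.04 m and each number of a turn by 4 degrees. A row lasts 1/10 s, in which the tool goes at most 50 mm and 8.59 degrees, less where a joint would pass 70% of its speed; a pose out of reach is approached as far as the arm can. A call with a number of a shift or a turn outside -1 to 1 is refused whole. A call with a gripper value outside its range is refused whole. "gripper" is the opening, from -1 (shut) to 1 (fully open), set as the call begins (left out, the last holds). The fingers move at their own pace and stop on an object; "squeeze" is the grip in N (left out, the last holds). Time passes only in rows, so rows that do not move let the fingers close. It gives the time, the measured TCP pose, the force, the opening and the grip force at its end, in the units of the state.
- ctrl.get_obs(): the state, without advancing time (a new reading comes with each control period).
- ctrl.camera(name): name is "scene" or "top" or "wrist"; returns (picture, depth): 480x640x3 uint8, red, green, blue; 480x640 float32, m along the optical axis (not along the pixel's ray), 0 where there is no reading.
- ctrl.get_calibration(name): a dict with "fx", "fy", "cx", "cy" (pixels), "world_to_cam" (4x4, takes a point from world to camera coordinates); the wrist camera has in their place "hand_eye" (4x4, takes a point from camera to tool coordinates, whose origin is the TCP and whose axes are the flange's). Camera axes: x right, y down, z forward; pixel columns grow to the right and rows downward; lengths in m; the calibration is good to about 2 mm. A picture is of the moment at which its call begins: read the wrist's pose just before it. get_calibration takes no time and is no camera call.
- ctrl.hand_in(): hands the job in; it is judged then, once.
Trained networks look in the newest picture that a camera, given by its name, has taken for a name from the list of things; names that differ only in an ending like _2 or _b are one class to them, and where a whole thing is asked for, a point or a joint stands for the part that bears it (a point fixed in the world has none). Each returns a list of dicts, best first, with "conf" (0 to 1); they miss things now and then, are a little off and sometimes report something else, mostly with a low value. They report only what shows in the picture. A call takes as long as a camera call. They do not tell look-alikes from the thing itself.
- ctrl.spot_in(camera, label): "rect" ([left, top, right, bottom] as shares, 0 to 1, of the picture: columns of its width, rows of its height, round what is visible of it).
- ctrl.cut_out(camera, label): "pixels" (480x640 bool, what is visible of it) and "rect" ([left, top, right, bottom] as shares, 0 to 1, of the picture: columns of its width, rows of its height, round what is visible of it).
The state is a dict: "time_s": time; "qpos": joint angles; "joint_vel": joint speeds; "tau": joint torques, N m; "ee_pos": TCP position; "eef_rot": TCP orientation; "force": force on the tool from outside, world axes, zero at the start; "moment": the same for the moment, N m; "grip_width": finger opening in m; "grip_force": force on a finger pad.
Only numpy, scipy, OpenCV 4.12 (cv2) and the standard library are available. Lean on these libraries where they do the work, as an engineer would, in place of code of your own. Each camera call takes 0.05 s, during which the arm holds its last target. There are 200 camera calls.

## Working session

There is one attempt and no reset: what is moved stays moved. The work goes in short steps, Python scripts to look and compute and a tool call to move; the robot and the scene stay as the last step left them, time stands still between calls to the robot, and variables do not carry over. Pictures are saved under pics/ and viewed, at most 10 in all, crops included, and the job is handed in when it is done.

Besides the shell and the picture viewer there is one more tool, called after "Emit:" as name([rows], argument=value, ...), one row to a line, values as JSON. step_arm: Moves the arm, as the interface text tells. Its arguments: {"type":"object","properties":{"deltas":{"type":"array"},"gripper":{"type":"number"},"squeeze":{"type":"number"}},"required":["deltas"]}

```bash
mkdir -p pics
cat > h.py <<'E'
import numpy as np, cv2
from station import ctrl
from scipy.spatial.transform import Rotation as R
def snap(n,f=None):
    o=ctrl.get_obs(); p,d=ctrl.camera(n)
    if f: cv2.imwrite('pics/'+f,p[:,:,::-1])
    return o,p,d
def cloud(n,o,d):
    c=ctrl.get_calibration(n); v,u=np.mgrid[:480,:640]
    P=np.stack([(u-c['cx'])*d/c['fx'],(v-c['cy'])*d/c['fy'],d,np.ones_like(d)],-1)
    if n=='wrist':
        T=np.eye(4);T[:3,:3]=R.from_euler('xyz',o['eef_rot']).as_matrix();T[:3,3]=o['ee_pos'];M=T@c['hand_eye']
    else: M=np.linalg.inv(c['world_to_cam'])
    W=(P@M.T)[...,:3]; W[d==0]=np.nan
    return W
E
python3 - <<'E'
from h import *
print(ctrl.get_obs())
o,p,d=snap('top','top.png'); W=cloud('top',o,d); np.save('top.npy',W)
for l in ['bin','key','short_key','box','socket','dredger','basket','scraper','nozzle','plug']:
    for r in ctrl.cut_out('top',l)[:3]:
        m=r['pixels']; q=W[m]; print(l,round(r['conf'],2),(np.array(r['rect'])*[640,480,640,480]).round(),np.nanmedian(q,0).round(3),np.nanmax(q[:,2]).round(3))
snap('scene','scene.png')
E
```

```text
{'time_s': 0.0, 'qpos': array([ 1.14642201e+00,  3.00492549e-01,  1.52156823e+00,  2.87800130e-06,
        1.32068466e+00, -6.66008961e-02]), 'joint_vel': array([ 3.26368052e-04, -2.35333486e-04, -8.61515389e-04,  1.35038359e-05,
       -2.54489018e-03,  1.01002036e-03]), 'tau': array([-1.59071191e-03, -5.31804907e+01, -3.52754045e+01,  7.08976854e-02,
        2.42051360e-02, -5.25964424e-05]), 'ee_pos': array([0.19250195, 0.51494053, 0.20488   ]), 'eef_rot': array([-3.14044261e+00, -7.95013113e-05,  2.78381848e+00]), 'force': array([-0.16708802, -0.01843564,  0.79175012]), 'moment': array([0.04859056, 0.0599933 , 0.0092412 ]), 'grip_force': 0.0, 'grip_width': 0.09383161897063162}
bin 0.91 [167. 222. 294. 341.] [0.509 0.221 0.007] 0.067
bin 0.52 [492. 284. 522. 315.] [ 0.505 -0.272  0.088] 0.094
key 0.78 [257. 244. 269. 270.] [0.551 0.161 0.064] 0.071
short_key 0.55 [248. 297. 264. 312.] [0.464 0.169 0.05 ] 0.069
box 0.84 [448. 249. 551. 343.] [ 0.504 -0.265  0.06 ] 0.094
socket 0.57 [492. 283. 521. 315.] [ 0.504 -0.272  0.088] 0.094
dredger 0.96 [473. 164. 522. 213.] [ 0.699 -0.256  0.094] 0.109
basket 0.76 [231. 103. 323. 186.] [0.787 0.16  0.029] 0.071
basket 0.26 [375. 143. 446. 205.] [ 0.743 -0.104  0.015] 0.031
scraper 0.82 [375. 141. 446. 205.] [ 0.742 -0.104  0.015] 0.031
scraper 0.62 [183. 288. 207. 310.] [0.468 0.278 0.045] 0.053
scraper 0.41 [199. 247. 220. 261.] [0.554 0.264 0.029] 0.055
nozzle 0.69 [203. 246. 218. 259.] [0.554 0.263 0.029] 0.055
nozzle 0.44 [185. 289. 208. 310.] [0.468 0.278 0.029] 0.053
nozzle 0.29 [472. 165. 524. 217.] [ 0.7   -0.257  0.093] 0.109
plug 0.89 [123. 291. 145. 312.] [0.456 0.395 0.036] 0.047
plug 0.77 [184. 288. 206. 310.] [0.468 0.278 0.043] 0.053
plug 0.63 [131. 334. 153. 361.] [0.375 0.369 0.035] 0.048
```

Run:
```python
import cv2,numpy as np
t=cv2.imread('pics/top.png')
a=cv2.resize(t[210:350,150:310],None,fx=3.5,fy=3.5,interpolation=2)
b=cv2.resize(t[240:350,440:560],None,fx=3.5,fy=3.5,interpolation=2)
b=b[:400,:]; c=np.zeros((490,800,3),np.uint8); 
a=cv2.resize(t[210:350,150:310],(440,385)); b=cv2.resize(t[240:350,440:560],(360,330))
c[:385,:440]=a;c[:330,440:800]=b; cv2.imwrite('pics/crop.png',c[:385])
W=np.load('top.npy'); 
print(np.round(W[300,490:524:2],3))
k=W[240:280,250:280].reshape(-1,3);k=k[k[:,2]>.055];print(len(k),k.mean(0),k.min(0),k.max(0),cv2.minAreaRect((k[:,:2]*1000).astype(np.float32)))
s=W[270:330,480:530].reshape(-1,3);s=s[s[:,2]>.08];print(len(s),s.min(0),s.max(0),cv2.minAreaRect((s[:,:2]*1000).astype(np.float32)))
s=W[240:350,440:560].reshape(-1,3);s=s[(s[:,2]>.05)];print(cv2.minAreaRect((s[:,:2]*1000).astype(np.float32)))
```

```text
[[ 0.5   -0.253  0.06 ]
 [ 0.499 -0.253  0.072]
 [ 0.498 -0.253  0.083]
 [ 0.497 -0.255  0.089]
 [ 0.497 -0.259  0.088]
 [ 0.498 -0.263  0.088]
 [ 0.498 -0.265  0.09 ]
 [ 0.498 -0.27   0.088]
 [ 0.502 -0.281  0.062]
 [ 0.501 -0.284  0.065]
 [ 0.5   -0.284  0.076]
 [ 0.499 -0.284  0.087]
 [ 0.499 -0.287  0.089]
 [ 0.5   -0.29   0.088]
 [ 0.5   -0.294  0.087]
 [ 0.5   -0.297  0.088]
 [ 0.504 -0.311  0.06 ]]
168 [0.55076982 0.16267547 0.06494186] [0.52944395 0.15022832 0.05580317] [0.57372668 0.17526959 0.07140972] ((551.5209350585938, 163.25021362304688), (47.047462463378906, 11.959383964538574), 21.52847671508789)
532 [ 0.47576872 -0.29892311  0.08038059] [ 0.53000004 -0.25167007  0.09351817] ((506.4945068359375, -275.2564392089844), (46.60307693481445, 47.02571105957031), 37.759700775146484)
((506.6853942871094, -275.328125), (170.15817260742188, 130.1848602294922), 87.28849792480469)
```

View pics/scene.png

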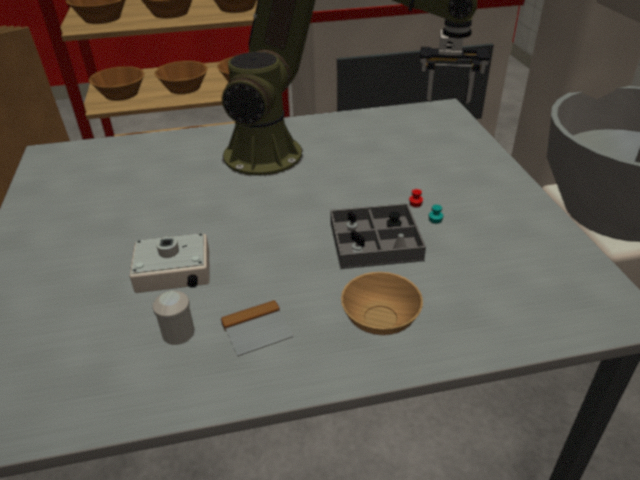

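View pics/crop.png

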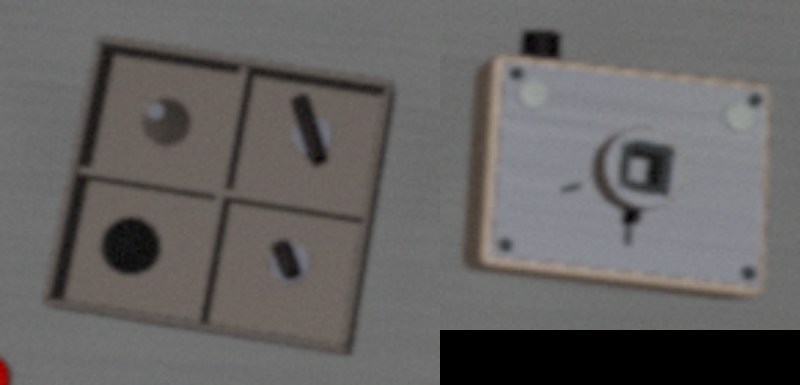

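Top picture: the two T keys are at (262,257), in the far right compartment with a 47 x 12 mm bar, and at (256,304), with a short bar. The first one fits "longer handle". The crop confirms it. The keyhole is at about (508,298), with the off mark on the -x side and the on mark towards +y. I'm moving above the key.

Emit:
step_arm([
  {"dp": [-0.95, -0.42, 0], "twist": 0},
  {"dp": [-0.95, -0.42, 0], "twist": 0},
  {"dp": [-0.95, -0.42, 0], "twist": 0},
  {"dp": [-0.95, -0.42, 0], "twist": 0},
  {"dp": [-0.95, -0.42, 0], "twist": 0},
  {"dp": [-0.95, -0.42, 0], "twist": 0},
  {"dp": [-0.95, -0.42, 0], "twist": 0},
  {"dp": [-0.95, -0.42, 0], "twist": 0},
  {"dp": [-0.95, -0.42, 0], "twist": 0},
  {"dp": [-0.95, -0.42, 0], "twist": 0},
  {"dp": [-0.95, -0.42, 0], "twist": 0},
  {"dp": [-0.95, -0.42, 0], "twist": 0},
], gripper=-0.1)

```text
time_s: 1.8
ee_pos: [0.5502, 0.1652, 0.2056]
eef_rot: [3.141, 0.0, 2.784]
force: [-0.1, 0.5, 0.4]
grip_width: 0.0424
grip_force: 0.0
```

Emit:
step_arm([
  {"dp": [0, 0, 0], "twist": -1},
  {"dp": [0, 0, 0], "twist": -1},
  {"dp": [0, 0, 0], "twist": -1},
  {"dp": [0, 0, 0], "twist": -1},
  {"dp": [0, 0, 0], "twist": -1},
  {"dp": [0, 0, 0], "twist": -1},
  {"dp": [0, 0, 0], "twist": -1},
  {"dp": [0, 0, 0], "twist": -1},
  {"dp": [0, 0, 0], "twist": -1},
  {"dp": [0, 0, 0], "twist": -1},
  {"dp": [0, 0, 0], "twist": -0.5},
  {"dp": [0, 0, 0], "twist": 0},
])

```text
time_s: 3.0
ee_pos: [0.5491, 0.1666, 0.2054]
eef_rot: [-3.142, 0.0, -2.766]
force: [-0.3, -0.2, 0.1]
grip_width: 0.0426
grip_force: 0.0
```

```bash
cat >> h.py <<'E'
def go(xyz,yaw):
    o=ctrl.get_obs(); r=R.from_euler('xyz',o['eef_rot']); y0=np.degrees(o['eef_rot'][2])
    print('t',o['time_s'],'pos',o['ee_pos'].round(4),'rot',np.degrees(o['eef_rot']).round(2))
    print('units dp',(r.as_matrix().T@(np.array(xyz)-o['ee_pos'])/.04).round(3),'twist units',round(-((yaw-y0+180)%360-180)/4,3))
E
python3 - <<'E'
from h import *
o,p,d=snap('wrist','w1.png'); W=cloud('wrist',o,d)
m=(W[...,2]>.055)&(abs(W[...,0]-.551)<.045)&(abs(W[...,1]-.163)<.045)
k=W[m]; print(len(k),k.mean(0),np.median(k[:,2]),cv2.minAreaRect((k[:,:2]*1000).astype(np.float32)))
rc=cv2.minAreaRect((k[:,:2]*1000).astype(np.float32))
go([rc[0][0]/1000,rc[0][1]/1000,.039],201.5)
E
```

```text
67716 [0.52807103 0.15947652 0.31987413] 0.3265621384864418 ((541.348876953125, 168.21328735351562), (55.8107795715332, 99.41505432128906), 21.324840545654297)
t 3.05 pos [0.5491 0.1666 0.2054] rot [ 180.      0.   -158.55]
units dp [0.167 0.108 4.161] twist units -0.013
```

View pics/w1.png

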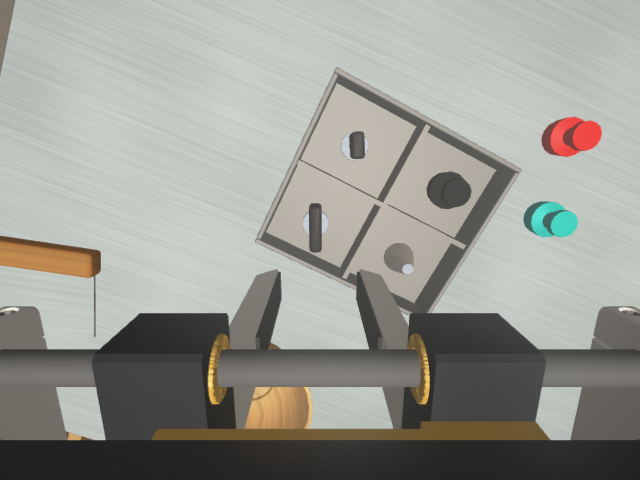

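The wrist picture shows the long key at (315,228), its handle lined up with the tool. The short key is at (357,145). Next I refine the measurement with the fingers filtered out.

Run:
```python
from h import *
o,p,d=snap('wrist'); W=cloud('wrist',o,d)
v,u=np.mgrid[:480,:640]
m=(W[...,2]>.055)&(W[...,2]<.08)&(abs(u-315)<25)&(abs(v-228)<40)
k=W[m]; rc=cv2.minAreaRect((k[:,:2]*1000).astype(np.float32));print(len(k),k.mean(0),np.median(k[:,2]),rc)
go([rc[0][0]/1000,rc[0][1]/1000,.039],201.5)
```

```text
589 [0.54840812 0.16195376 0.06415168] 0.06435867221360314 ((549.5046997070312, 162.2186737060547), (45.524410247802734, 11.671664237976074), 21.485654830932617)
t 3.1 pos [0.5491 0.1666 0.2054] rot [ 180.     -0.   -158.57]
units dp [ 0.031 -0.106  4.161] twist units -0.018
```

Emit:
step_arm([
  {"dp": [0.01, -0.1, 0.16], "twist": 0},
  {"dp": [0, 0, 0.5], "twist": 0},
  {"dp": [0, 0, 0.5], "twist": 0},
  {"dp": [0, 0, 0.5], "twist": 0},
  {"dp": [0, 0, 0.5], "twist": 0},
  {"dp": [0, 0, 0.5], "twist": 0},
  {"dp": [0, 0, 0.5], "twist": 0},
  {"dp": [0, 0, 0.4], "twist": 0},
  {"dp": [0, 0, 0.3], "twist": 0},
  {"dp": [0, 0, 0.3], "twist": 0},
  {"dp": [0, 0, 0], "twist": 0},
  {"dp": [0, 0, 0], "twist": 0},
], gripper=-0.36)

```text
time_s: 4.3
ee_pos: [0.5504, 0.1628, 0.0393]
eef_rot: [-3.142, 0.0, -2.766]
force: [-0.1, 0.7, 0.0]
grip_width: 0.03
grip_force: 0.0
```

Emit:
step_arm([
  {"dp": [0, 0, 0], "twist": 0},
  {"dp": [0, 0, 0], "twist": 0},
  {"dp": [0, 0, 0], "twist": 0},
  {"dp": [0, 0, 0], "twist": 0},
  {"dp": [0, 0, 0], "twist": 0},
  {"dp": [0, 0, 0], "twist": 0},
], gripper=-1, squeeze=40)

```text
time_s: 4.9
ee_pos: [0.5505, 0.1628, 0.0395]
eef_rot: [-3.142, 0.001, -2.766]
force: [-0.7, -0.6, 5.4]
grip_width: 0.0117
grip_force: 40.0
```

Emit:
step_arm([
  {"dp": [0, 0, -0.2], "twist": 0},
  {"dp": [0, 0, -0.5], "twist": 0},
  {"dp": [0, 0, -0.8], "twist": 0},
  {"dp": [0, 0, -0.8], "twist": 0},
  {"dp": [0, 0, -0.8], "twist": 0},
  {"dp": [0, 0, -0.6], "twist": 0},
  {"dp": [0, 0, -0.3], "twist": 0},
  {"dp": [0, 0, 0], "twist": 0},
])

```text
time_s: 5.7
ee_pos: [0.5506, 0.1628, 0.2003]
eef_rot: [-3.141, 0.002, -2.766]
force: [-0.4, -0.1, -1.9]
grip_width: 0.0117
grip_force: 40.0
```

Emit:
step_arm([
  {"dp": [0.15, -0.43, 0], "twist": 0},
  {"dp": [0.29, -0.87, 0], "twist": 0},
  {"dp": [0.29, -0.87, 0], "twist": 0},
  {"dp": [0.29, -0.87, 0], "twist": 0},
  {"dp": [0.29, -0.87, 0], "twist": 0},
  {"dp": [0.29, -0.87, 0], "twist": 0},
  {"dp": [0.29, -0.87, 0], "twist": 0},
  {"dp": [0.29, -0.87, 0], "twist": 0},
  {"dp": [0.29, -0.87, 0], "twist": 0},
  {"dp": [0.29, -0.87, 0], "twist": 0},
  {"dp": [0.29, -0.87, 0], "twist": 0},
  {"dp": [0.29, -0.87, 0], "twist": 0},
])

```text
time_s: 6.9
ee_pos: [0.5719, -0.2597, 0.197]
eef_rot: [3.14, -0.002, -2.766]
force: [0.1, 0.4, 0.0]
grip_width: 0.0119
grip_force: 40.0
```

Emit:
step_arm([
  {"dp": [0.15, -0.43, 0], "twist": 0},
  {"dp": [0, 0, 0], "twist": 0.5},
  {"dp": [0, 0, 0], "twist": 1},
  {"dp": [0, 0, 0], "twist": 1},
  {"dp": [0, 0, 0], "twist": 1},
  {"dp": [0, 0, 0], "twist": 1},
  {"dp": [0, 0, 0], "twist": 1},
  {"dp": [0, 0, 0], "twist": 0.6},
  {"dp": [0, 0, 0], "twist": 0},
  {"dp": [0, 0, 0], "twist": 0},
])

```text
time_s: 7.9
ee_pos: [0.5731, -0.2761, 0.1982]
eef_rot: [3.141, -0.001, 3.093]
force: [0.2, -0.2, -1.5]
grip_width: 0.0112
grip_force: 40.0
```

Run:
```python
from h import *
o,p,d=snap('wrist','w2.png'); W=cloud('wrist',o,d); np.save('w2.npy',W); print(o['ee_pos'],o['eef_rot'])
o,p,d=snap('top'); W=cloud('top',o,d)
```

```text
[ 0.57314625 -0.27613571  0.19821181] [ 3.14103876e+00 -1.05884832e-03  3.09264909e+00]
```

View pics/w2.png

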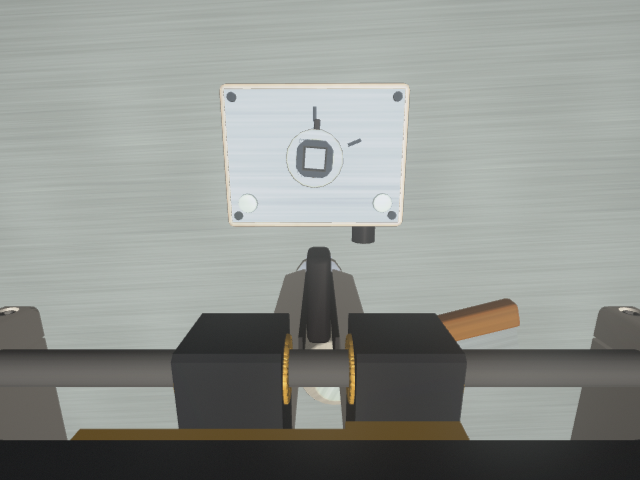

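The switch is at (315,158), with the rib at (318,124), and the keyhole is clear to see. Next I measure its centre and yaw, and the held key.

Run:
```python
import numpy as np,cv2
W=np.load('w2.npy'); p=cv2.imread('pics/w2.png'); f=np.float32
sub=W[110:200,270:365]; z=sub[...,2]
top=(z>.084)&(z<.092)
v,u=np.nonzero(top); 
pts=sub[top]; print(len(pts),np.median(pts[:,2]))
print('circ',cv2.minEnclosingCircle((pts[:,:2]*1000).astype(f)), cv2.fitEllipse(cv2.convexHull((pts[:,:2]*1000).astype(f))))
# hole outline in plane z=.088: pixels within the circle not on top
c,r=cv2.minEnclosingCircle((pts[:,:2]*1000).astype(f))
hole=(~top).astype(np.uint8); n,l,s,cc=cv2.connectedComponentsWithStats(hole,connectivity=4)
for i in range(1,n):
    if 100<s[i][4]<2500:
        h=l==i; vv,uu=np.nonzero(h); pix=np.c_[uu+270,vv+110].astype(f)
        print(s[i],cv2.minAreaRect(pix))
q=W[140:180,295:335];fl=q[q[...,2]<.07];print('floor',len(fl),np.median(fl[:,2]),cv2.minAreaRect((fl[:,:2]*1000).astype(f)))
b=W[60:250,200:430].reshape(-1,3);b=b[(b[:,2]>.055)&(b[:,2]<.064)];print('box',cv2.minAreaRect((b[:,:2]*1000).astype(f)))
rb=W[112:131,308:328];print('rib',np.round(rb[rb[...,2]>.068].mean(0),4))
cv2.imwrite('pics/c2.png',cv2.resize(p[95:205,255:375],(600,550),interpolation=0))
```

```text
2156 0.08765384382362634
circ ((505.8213195800781, -277.0171813964844), 23.92605209350586) ((505.7469787597656, -276.9945983886719), (47.201175689697266, 47.39664077758789), 163.39297485351562)
[ 33  37  24  24 477] ((314.6903381347656, 158.3350372314453), (22.514068603515625, 22.086585998535156), 4.085616588592529)
floor 434 0.059877549741532005 ((510.4764709472656, -272.4606628417969), (28.216136932373047, 26.421239852905273), 82.97957611083984)
box ((505.6573181152344, -276.992919921875), (165.8931121826172, 125.56123352050781), 87.1390609741211)
rib [ 0.4796 -0.2741  0.0834]
```

View pics/c2.png

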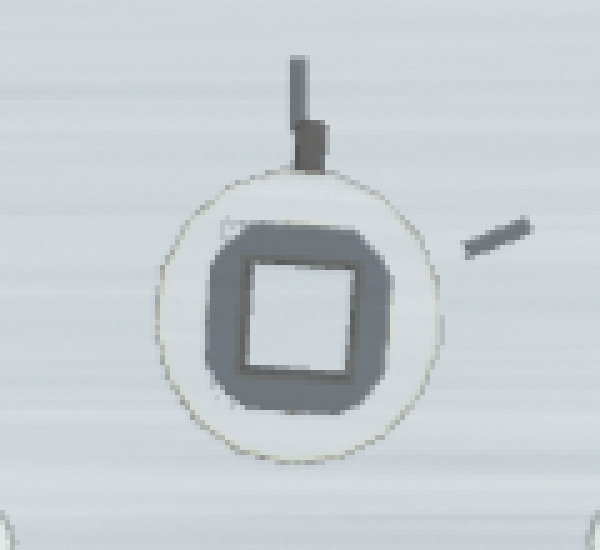

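Run:
```python
from h import *
W=np.load('w2.npy'); ee=np.array([.57315,-.27614,.19821]); r=R.from_euler('xyz',[3.14104,-.00106,3.09265]).as_matrix()
L=(W-ee)@r
for v in range(243,300,5): print(v,(L[v,314:326:5]*1000).round(1).tolist())
p,d=ctrl.camera('top');W=cloud('top',None,d)
s=W.reshape(-1,3);l=(s-ee)@r; m=(abs(l[:,0])<.04)&(abs(l[:,1])<.03)&(l[:,2]>-.03)&(l[:,2]<.05);print('top cam tool pts',m.sum(),(l[m]*1000).round(0)[::10].tolist())
go([.5058,-.2770,.130],173.3)
```

```text
243 [[-27.7, -5.8, 197.6], [-28.4, -0.1, 200.2], [-27.9, 5.6, 198.0]]
248 [[23.8, -3.0, -9.4], [23.2, -0.4, -7.2], [23.4, 2.2, -7.9]]
253 [[23.7, -2.9, -18.0], [23.5, -0.5, -17.4], [23.0, 2.0, -15.9]]
258 [[23.1, -2.8, -24.5], [22.5, -0.5, -22.5], [23.0, 1.9, -24.3]]
263 [[20.9, -2.8, -25.4], [21.0, -0.5, -25.9], [20.8, 1.9, -25.2]]
268 [[18.5, -2.8, -25.7], [18.2, -0.5, -24.9], [18.3, 1.9, -25.0]]
273 [[15.7, -2.9, -24.9], [16.0, -0.5, -25.6], [16.2, 1.9, -26.3]]
278 [[13.7, -2.9, -26.1], [13.4, -0.5, -25.6], [14.1, 1.9, -27.2]]
283 [[11.1, -2.9, -26.0], [10.4, -0.5, -24.4], [10.6, 1.9, -24.9]]
288 [[8.0, -2.9, -24.9], [8.4, -0.5, -25.7], [8.2, 1.9, -25.2]]
293 [[5.7, -2.9, -25.5], [5.9, -0.5, -26.0], [5.6, 1.9, -25.2]]
298 [[2.7, -2.9, -24.6], [3.3, -0.5, -25.8], [3.3, 1.9, -26.0]]
top cam tool pts 70 [[-23.0, 5.0, -22.0], [-4.0, 19.0, -29.0], [6.0, 17.0, -13.0], [8.0, 16.0, -18.0], [8.0, 11.0, -12.0], [8.0, 10.0, 7.0], [9.0, 6.0, 7.0]]
t 8.05 pos [ 0.5732 -0.2764  0.1987] rot [ 1.7999e+02 -2.0000e-02  1.7715e+02]
units dp [ 1.682 -0.099  1.719] twist units 0.963
```

The key sits centred in the hand (bar end at 23.3 mm), with its foot 34.5 mm below the TCP. I now move over the hole, align it and check before going in.

Emit:
step_arm([
  {"dp": [0.4, -0.1, 0], "twist": 0},
  {"dp": [0.64, 0, 0], "twist": 0},
  {"dp": [0.64, 0, 0], "twist": 0},
  {"dp": [0, 0, 0.5], "twist": 0.48},
  {"dp": [0, 0, 0.6], "twist": 0.48},
  {"dp": [0, 0, 0.4], "twist": 0},
  {"dp": [0, 0, 0.2], "twist": 0},
  {"dp": [0, 0, 0], "twist": 0},
  {"dp": [0, 0, 0], "twist": 0},
  {"dp": [0, 0, 0], "twist": 0},
])

```text
time_s: 9.05
ee_pos: [0.5063, -0.2774, 0.132]
eef_rot: [-3.141, 0.001, 3.024]
force: [-0.8, -1.1, -0.7]
grip_width: 0.0117
grip_force: 40.0
```

Run:
```python
from h import *
go([.5058,-.2770,.1005],173.3); print(ctrl.get_obs()['qpos'].round(2))
```

```text
t 9.05 pos [ 0.5063 -0.2774  0.132 ] rot [-1.7996e+02  8.0000e-02  1.7327e+02]
units dp [0.016 0.008 0.789] twist units -0.007
[-0.56  0.43  1.53  0.    1.19 -2.02]
```

Emit:
step_arm([
  {"dp": [0.015, 0.01, 0.1], "twist": 0},
  {"dp": [0, 0, 0.1], "twist": 0},
  {"dp": [0, 0, 0.1], "twist": 0},
  {"dp": [0, 0, 0.1], "twist": 0},
  {"dp": [0, 0, 0.1], "twist": 0},
  {"dp": [0, 0, 0.1], "twist": 0},
  {"dp": [0, 0, 0], "twist": 0},
  {"dp": [0, 0, 0], "twist": 0},
])

```text
time_s: 9.85
ee_pos: [0.5054, -0.2767, 0.107]
eef_rot: [3.142, -0.0, 3.024]
force: [-1.0, 0.0, -1.0]
grip_width: 0.0121
grip_force: 40.0
```

Going in without resistance, about 7 mm left.

Emit:
step_arm([
  {"dp": [0, 0, 0.06], "twist": 0},
  {"dp": [0, 0, 0.05], "twist": 0},
  {"dp": [0, 0, 0.03], "twist": 0},
  {"dp": [0, 0, 0.03], "twist": 0},
  {"dp": [0, 0, 0], "twist": 0},
  {"dp": [0, 0, 0], "twist": 0},
])

```text
time_s: 10.45
ee_pos: [0.5055, -0.2767, 0.1005]
eef_rot: [-3.141, 0.0, 3.024]
force: [-1.5, 1.4, 2.5]
grip_width: 0.0115
grip_force: 40.0
```

Emit:
step_arm([
  {"dp": [0, 0, 0.02], "twist": 0},
  {"dp": [0, 0, 0.02], "twist": 0},
  {"dp": [0, 0, 0], "twist": 0},
  {"dp": [0, 0, 0], "twist": 0},
])

```text
time_s: 10.85
ee_pos: [0.5056, -0.2768, 0.1004]
eef_rot: [-3.141, 0.001, 3.024]
force: [-6.7, 3.5, 18.0]
grip_width: 0.0121
grip_force: 40.0
```

The collar is seated (force jump to 18 N at the expected height). I ease off a little and turn.

Emit:
step_arm([
  {"dp": [0, 0, -0.02], "twist": 0},
  {"dp": [0, 0, 0], "twist": 0.7},
  {"dp": [0, 0, 0], "twist": 0.7},
  {"dp": [0, 0, 0], "twist": 0.7},
  {"dp": [0, 0, 0], "twist": 0.7},
  {"dp": [0, 0, 0], "twist": 0.7},
  {"dp": [0, 0, 0], "twist": 0.7},
  {"dp": [0, 0, 0], "twist": 0.7},
  {"dp": [0, 0, 0], "twist": 0.7},
  {"dp": [0, 0, 0], "twist": 0.7},
  {"dp": [0, 0, 0], "twist": 0.7},
  {"dp": [0, 0, 0], "twist": 0},
])

```text
time_s: 12.05
ee_pos: [0.506, -0.277, 0.1005]
eef_rot: [3.141, 0.002, 2.534]
force: [-1.4, 0.7, 8.5]
grip_width: 0.0119
grip_force: 40.0
```

Run:
```python
from h import *
go([.5056,-.2768,.1004],101); print(ctrl.get_obs()['moment'],ctrl.get_obs()['force'])
```

```text
t 12.05 pos [ 0.506  -0.277   0.1005] rot [1.7999e+02 1.2000e-01 1.4516e+02]
units dp [ 0.011 -0.001  0.002] twist units 11.041
[0.08888789 0.16376806 0.0152833 ] [-1.38919619  0.65420011  8.50027867]
```

Emit:
step_arm([
  {"dp": [0, 0, 0], "twist": 0.8},
  {"dp": [0, 0, 0], "twist": 0.8},
  {"dp": [0, 0, 0], "twist": 0.8},
  {"dp": [0, 0, 0], "twist": 0.8},
  {"dp": [0, 0, 0], "twist": 0.8},
  {"dp": [0, 0, 0], "twist": 0.8},
  {"dp": [0, 0, 0], "twist": 0.8},
  {"dp": [0, 0, 0], "twist": 0.8},
  {"dp": [0, 0, 0], "twist": 0.8},
  {"dp": [0, 0, 0], "twist": 0.8},
  {"dp": [0, 0, 0], "twist": 0.8},
  {"dp": [0, 0, 0], "twist": 0.8},
])

```text
time_s: 13.25
ee_pos: [0.5055, -0.2772, 0.1004]
eef_rot: [3.141, 0.001, 1.863]
force: [-4.6, -0.6, 10.5]
grip_width: 0.0116
grip_force: 40.0
```

Run:
```python
from h import *
go([.5056,-.2768,.1004],101); print(ctrl.get_obs()['moment'],ctrl.get_obs()['force'])
```

```text
t 13.25 pos [ 0.5055 -0.2772  0.1004] rot [1.7998e+02 8.0000e-02 1.0673e+02]
units dp [0.009 0.004 0.001] twist units 1.433
[-0.16020588  0.94049006  0.04325413] [-4.57000936 -0.5925217  10.509657  ]
```

Emit:
step_arm([
  {"dp": [0, 0, 0], "twist": 0.4},
  {"dp": [0, 0, 0], "twist": 0.4},
  {"dp": [0, 0, 0], "twist": 0.4},
  {"dp": [0, 0, 0], "twist": 0.3},
  {"dp": [0, 0, 0], "twist": 0},
  {"dp": [0, 0, 0], "twist": 0},
])

```text
time_s: 13.85
ee_pos: [0.5055, -0.2772, 0.1005]
eef_rot: [3.141, 0.001, 1.76]
force: [-4.1, -0.2, 9.8]
grip_width: 0.012
grip_force: 40.0
```

Run:
```python
from h import *
go([.5056,-.2768,.1004],99); print(ctrl.get_obs()['moment'],ctrl.get_obs()['force'])
```

```text
t 13.85 pos [ 0.5055 -0.2772  0.1005] rot [1.7997e+02 8.0000e-02 1.0085e+02]
units dp [0.01  0.004 0.001] twist units 0.464
[-0.11625176  0.96336521  0.02568008] [-4.12167999 -0.21398758  9.84691352]
```

Emit:
step_arm([
  {"dp": [0, 0, 0], "twist": 0.4},
  {"dp": [0, 0, 0], "twist": 0.4},
  {"dp": [0, 0, 0], "twist": 0},
])

```text
time_s: 14.15
ee_pos: [0.5056, -0.277, 0.1004]
eef_rot: [3.141, 0.001, 1.704]
force: [-3.7, 1.1, 9.7]
grip_width: 0.012
grip_force: 40.1
```

Run:
```python
from h import *
go([.5056,-.2768,.1004],99); print(ctrl.get_obs()['moment'],ctrl.get_obs()['force'])
o,p,d=snap('wrist')
cv2.imwrite('pics/w3.png',cv2.resize(p[100:420,160:480],(640,640))[:600])
```

```text
t 14.15 pos [ 0.5056 -0.277   0.1004] rot [1.7996e+02 6.0000e-02 9.7630e+01]
units dp [0.005 0.002 0.001] twist units -0.343
[0.05802094 0.87222721 0.27466868] [-3.68131755  1.05774178  9.73377369]
```

View pics/w3.png

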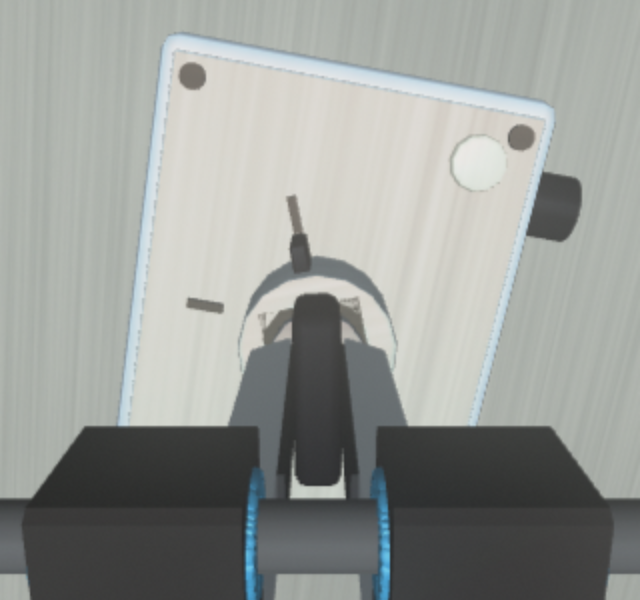

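The rib, at about (300,250) in the crop, stands at the on mark, and torque is just building. I press a little more against the stop.

Emit:
step_arm([
  {"dp": [0, 0, 0], "twist": 0.4},
  {"dp": [0, 0, 0], "twist": 0.3},
  {"dp": [0, 0, 0], "twist": 0},
  {"dp": [0, 0, 0], "twist": 0},
])

```text
time_s: 14.6
ee_pos: [0.5056, -0.277, 0.1004]
eef_rot: [3.141, 0.001, 1.656]
force: [-3.5, 0.5, 9.7]
grip_width: 0.0118
grip_force: 40.5
```

Run:
```python
from h import *
go([.5056,-.2768,.1004],97); print(ctrl.get_obs()['moment'],ctrl.get_obs()['force'])
```

```text
t 14.6 pos [ 0.5056 -0.277   0.1004] rot [1.7997e+02 7.0000e-02 9.4910e+01]
units dp [0.006 0.001 0.001] twist units -0.523
[0.0915665  0.80112216 0.59310459] [-3.47371973  0.51716486  9.68509367]
```

The stop is felt (torque climbs to 0.6 N m). I relieve the twist, open and rise.

Emit:
step_arm([
  {"dp": [0, 0, 0], "twist": -0.4},
  {"dp": [0, 0, 0], "twist": -0.3},
  {"dp": [0, 0, 0], "twist": 0},
])

```text
time_s: 14.9
ee_pos: [0.5055, -0.277, 0.1004]
eef_rot: [3.141, 0.001, 1.705]
force: [-4.0, 0.4, 10.3]
grip_width: 0.0117
grip_force: 40.0
```

Emit:
step_arm([
  {"dp": [0, 0, 0], "twist": 0},
  {"dp": [0, 0, 0], "twist": 0},
  {"dp": [0, 0, 0], "twist": 0},
  {"dp": [0, 0, 0], "twist": 0},
  {"dp": [0, 0, 0], "twist": 0},
], gripper=-0.3)

```text
time_s: 15.4
ee_pos: [0.5054, -0.2767, 0.0993]
eef_rot: [-3.141, -0.0, 1.704]
force: [0.5, 0.7, 0.7]
grip_width: 0.0328
grip_force: 0.0
```

Emit:
step_arm([
  {"dp": [0, 0, -0.2], "twist": 0},
  {"dp": [0, 0, -0.4], "twist": 0},
  {"dp": [0, 0, -0.6], "twist": 0},
  {"dp": [0, 0, -0.6], "twist": 0},
  {"dp": [0, 0, -0.6], "twist": 0},
  {"dp": [0, 0, -0.6], "twist": 0},
  {"dp": [0, 0, 0], "twist": 0},
  {"dp": [-0.8, 0, 0], "twist": 0},
  {"dp": [-0.8, 0, 0], "twist": 0},
  {"dp": [0, 0, 0], "twist": 0},
  {"dp": [0, 0, 0], "twist": 0},
])

```text
time_s: 16.5
ee_pos: [0.5136, -0.3401, 0.2186]
eef_rot: [-3.141, -0.001, 1.704]
force: [0.2, -0.2, 0.3]
grip_width: 0.0328
grip_force: 0.0
```

Run:
```python
from h import *
o,p,d=snap('wrist','w4.png');W=cloud('wrist',o,d).reshape(-1,3)
s=(np.hypot(W[:,0]-.506,W[:,1]+.277)<.03)&(W[:,2]<.14)
k=W[s&(W[:,2]>.115)];print(k.mean(0),np.median(k[:,2]),cv2.minAreaRect((k[:,:2]*1000).astype(np.float32)))
rd=np.hypot(W[:,0]-.5058,W[:,1]+.277); r=W[(rd>.0245)&(rd<.034)&(W[:,2]>.068)&(W[:,2]<.092)]; print(len(r),r.mean(0)); e=np.median(r,0)-[.5058,-.277,0]; print('rib deg',np.degrees(np.arctan2(e[1],e[0])))
go([.5056,-.2768,.25],97)
```

```text
[ 0.50567717 -0.27631863  0.12526555] 0.12538327163861002 ((505.52685546875, -276.9796142578125), (11.704747200012207, 45.261024475097656), 7.8739094734191895)
45 [ 0.496757   -0.24988136  0.08174397]
rib deg 108.49109642283977
t 16.55 pos [ 0.5137 -0.3396  0.2189] rot [-1.7996e+02 -5.0000e-02  9.7660e+01]
units dp [ 1.583  0.007 -0.776] twist units 0.164
```

View pics/w4.png

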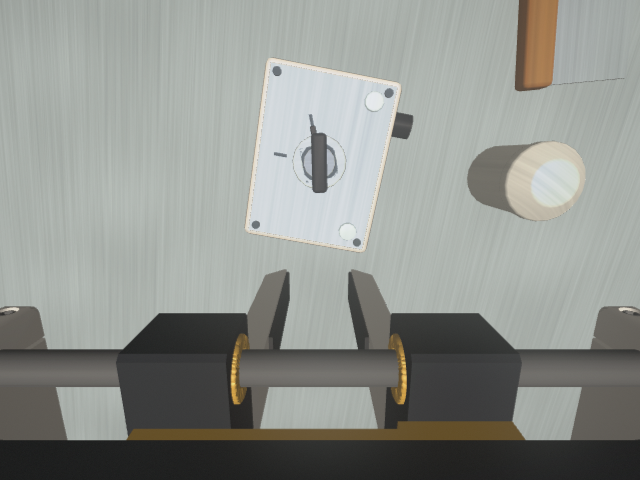

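The key is centred and seated: its top is at 0.1254 against an expected 0.126. The rib is turned 68.6° (about 1.2 rad), which is the stop. Handing in.

```bash
python3 -c "
from station import ctrl
print(ctrl.hand_in())"
```

```text
the job is handed in; nothing more can be done
None
```

The long-handled key is pushed fully home in the switch and turned clockwise to its stop (about 1.2 rad). The gripper is clear of it, and I handed the job in at about 16.6 s of the 48 s; the hand-in returned no verdict.

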